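# Check the brake lever of a tray trolley

## Task

Two tray-trolley handles stand clamped on the bench. Check the brake lever with the red grip: with the backs of the fingers, push it from outside towards its bar until it stops short of the bar, let it come right back out, then press it in to its stop again and finish while still holding it there, so that the gap can be measured. Only press: do not grip or straddle the lever, do not touch the bar, do not force the lever hard against its stop, and leave the blue lever and everything else on the bench where it is.

Things in the scene. Friction and masses are not known exactly. Their poses are not given: they have to be found in the camera images.
- red_stand: Fixed service stand of the handle with the red lever: dark base plate 175 x 200 x 12 mm with two steel posts. Origin: centre of the plate's underside, on the bench. In its own frame z is up, x points from the lever across to the bar, and y runs along the bar.
- red_bar: The push bar on the red lever's stand: level steel bar with black rubber grip, 260 mm long, 29 mm thick at the grip, its length along its own y. Origin: the middle of the bar's axis, 165 mm above the bench, 45 mm along +x from the stand's origin. Its posts stand 85 mm either side of the middle. Not to be touched.
- red_pad (a point): Centre of the brake lever's flat red grip, 165 mm above the bench: the place to press. Grip 14 mm thick (x), 110 mm long (y), 24 mm tall (z); turns with the lever. Its x axis is the press direction, square to the grip; the outer face is at x = -7 mm. At rest it is parallel to the bar, 98 mm from its axis, on the -x side. In front of it (-x side) the space is clear above 100 mm.
- red_pivot (a point): Point on the lever's upright pivot axis, at grip height, on a black bracket near the bar's +y end; at stand x = -20, y = +100 mm. The pad's centre lies 33 mm to -x and 115 mm to -y of it at rest. Pressed in, the pad travels about 42 mm on an arc about the pivot; at the stop it is still about 30 mm clear of the bar.
- red_lever (a joint): Turn of the red brake lever: 0 = right out (rest), grows as it is pressed towards the bar, firm stop at 0.36 rad (yielding slightly under load). A spring returns it: pressing at the pad takes about 3 N at rest and 8 N at the stop.
- blue_lever (a joint): Turn of the other handle's lever, blue grip: 0 = right out. Not to be moved.
- blue_stand: Fixed service stand of the handle with the blue lever, a mirror image of the other (lever pivot at -y): same plate, bar and sizes, lever on its -x side. Origin: centre of the plate's underside. Which stand is on the left varies.
- seed_jar: Loose amber jar with green lid, 60 mm across, 85 mm tall, origin under its centre. Leave alone.
- pot: Loose empty black pot, 64 mm across, 60 mm tall, origin under its centre. Leave alone.
- rinse_bottle: Loose white bottle with blue cap, 64 mm across, 180 mm tall, origin under its centre, between the stands at the back. Leave alone.
- screwdriver: Loose screwdriver with orange handle, lying flat near the robot. Leave alone.
- wrench: Loose steel wrench, lying flat near the robot. Leave alone.
- brush: Loose wooden brush, lying flat at the right. Leave alone.
- brake_pad: Loose yellow spare brake block, 45 x 20 x 12 mm, lying on the red stand's base plate. Leave alone.

How it is judged:
By the outcome, as a careful person would: the job done as asked, in the order asked, and still so for the second after the job is handed in, while the arm keeps its last pose, push and grip.
It also fails if it takes over 48 s, if anything falls off the work surface, if the arm or the gripper's body presses on something with over 40 N, if the wrist force passes 120 N, or if a joint passes its speed limit or range.

## Robot

A 6-joint arm with a two-finger parallel gripper is mounted at the origin on the work surface. World frame = base frame: x ahead of the robot, y to its left, z up, the work surface at z = 0. Lengths are in m, angles in degrees, forces in N, time in s.
With the tool pointing down it reaches from about 0.3 to 0.75 m from the base axis. Payload 8.5 kg.
Tool frame: the origin (TCP) lies at the very end of the fingers, on their centre line; the grasp point (between the pads) lies manip.tcp_to_grasp behind it (manip.tcp_to_grasp is the distance from the TCP to the grasp point, in m); z points along the fingers, y is the direction in which the jaws open and shut (so a half turn about z gives the same grasp; the last joint's range is limited). The gripper opens to 88 mm and grips with 3 to 60 N. Pads are 18 mm wide; open, the fingers measure 123 mm over their backs; the gripper's body (75 mm by 187 mm) begins 45 mm behind the grasp point.
Start: joints at [-12.336, 21.807, 74.336, -0, 83.858, -12.336], TCP at [0.55, 0, 0.239] pointing down, gripper open.
Joint ranges: [-178.18, 178.18], [-50.72, 133.34], [12.68, 142.11], [-81.47, 261.47], [9.98, 163.14], [-165.26, 165.26]. Speed limits (degrees/s): [136.94, 136.94, 180, 180, 180, 180].

## Interface

Orientations are given as a 3x3 rotation matrix whose columns are the frame's x, y, z axes.
In Python, from station import manip gives the robot as it stands.
- The arm moves only by the shell command python3 -m inch 'ROWS' [OPENING] [FORCE]. ROWS is JSON, a list of rows, each a list of 2 entries, a list of its own where there are three numbers: the shift along the tool's x, y, z in mm, then the turn about the tool's z in degrees. A call has 1 to 20 rows; each row is the pose to reach, as a shift and turn from the pose measured when the call began, along the tool's axes at that moment; what a row does not reach only later rows make up. A row lasts 1/12 s, in which the tool goes at most 41.7 mm and 7.16 degrees, less where a joint would pass 70% of its speed; a pose out of reach is approached as far as the arm can. A call with a gripper value outside its range is refused whole. OPENING is the closure, from 0 (fully open) to 1 (shut), set as the call begins (- or left out, the last holds). The fingers move at their own pace and stop on an object; FORCE is the grip in N (left out, the last holds). Time passes only in rows, so rows that repeat a pose let the fingers close. It gives the time, the measured TCP pose, the force and the opening at its end, in the units of the state.
- manip.sense(): the state, without advancing time (a new reading comes with each control period).
- manip.capture(name): name is "scene" or "side" or "wrist"; returns a dict with "color" (480x640x3 uint8, red, green, blue), "vfov" (degrees; the focal length in pixels is half the picture's height over the tangent of half this angle, whatever the lens; pixels are square), "cx", "cy" (the principal point, pixels), "k1" (the pictures are not rectified: a ray, as slopes to the right and down, at radius r is drawn at 1 + k1 r^2 times it, then the intrinsics apply), "R" (3x3) and "t" (3): a world point X has camera coordinates R X + t. Camera axes: x right, y down, z forward; pixel columns grow to the right and rows downward; lengths in m; the calibration is good to about 2 mm. A picture is of the moment at which its call begins. There is no depth.
- manip.sign_off(): hands the job in, once; it reports no verdict.
The state is a dict: "time": time; "joints": joint angles; "joint_velocities": joint speeds; "joint_efforts": joint torques, N m; "ee_pos": TCP position; "tool_rot": TCP orientation; "force": force on the tool from outside, world axes, zero at the start; "wrist_torque": the same for the moment, N m; "width": finger opening in m.
Only numpy, scipy, OpenCV 4.12 (cv2) and the standard library are available. Lean on these libraries where they do the work, as an engineer would, in place of code of your own. Each camera call takes 0.05 s, during which the arm holds its last target.

## Working session

There is one attempt and no reset: what is moved stays moved. The work goes in short steps, Python scripts to look and compute and a shell command to move; the robot and the scene stay as the last step left them, time stands still between calls to the robot, and variables do not carry over. Pictures are saved under pics/ and viewed, and the job is handed in when it is done.

```bash
mkdir -p pics; ls; python3 - <<'E'
from station import manip
import cv2
for n in ["scene","side","wrist"]:
    c=manip.capture(n); cv2.imwrite(f"pics/{n}0.png",c["color"][:,:,::-1])
    print(n,c["vfov"],c["cx"],c["cy"],c["k1"],c["R"],c["t"])
s=manip.sense(); print(s); print(manip.tcp_to_grasp)
E
```

```text
pics
scene 43.21217588073083 323.03417097001665 239.38511506112107 -0.14114360072938906 [[ 0.56815361  0.82262494  0.02212862]
 [ 0.55241842 -0.36132609 -0.75118396]
 [-0.60994701  0.43901214 -0.6597219 ]] [-0.28035358 -0.24681182  1.6894648 ]
side 55.11896304259871 325.7194379162969 242.10995451187298 -0.05141728137334243 [[ 0.69275288 -0.72089077 -0.02024715]
 [-0.36792974 -0.3291434  -0.86965069]
 [ 0.62025894  0.60990255 -0.4932522 ]] [-0.41779914  0.29612102  0.718445  ]
wrist 67.30465575927101 317.48482721062754 237.39520562033618 0.005527518948035342 [[ 9.99999748e-01 -7.08827498e-04  3.78640429e-05]
 [-6.88291719e-04 -9.55222616e-01  2.95887277e-01]
 [-1.73564448e-04 -2.95887228e-01 -9.55222863e-01]] [-0.54944763 -0.0399094   0.39055465]
{'time': 0.15, 'joints': array([-1.23367438e+01,  2.18329284e+01,  7.43679991e+01,  9.14356356e-04,
        8.38597266e+01, -1.23372546e+01]), 'joint_velocities': array([-0.05251213, -0.19981734, -0.13148339, -0.03196178, -0.04185436,
       -0.05954654]), 'joint_efforts': array([ 2.75231861e-03, -4.38084304e+01, -2.24613369e+01,  7.13452022e-02,
        3.43442336e-02, -8.91773107e-05]), 'ee_pos': array([5.49808559e-01, 3.43567892e-05, 2.38311974e-01]), 'tool_rot': array([[-7.07425473e-06,  9.99999469e-01, -1.03077789e-03],
       [ 9.99999971e-01,  7.32337734e-06,  2.41680511e-04],
       [ 2.41687931e-04, -1.03077615e-03, -9.99999440e-01]]), 'force': array([ 0.27154444, -0.65961306, -0.45816037]), 'wrist_torque': array([ 0.01259458, -0.05208939,  0.00925316]), 'width': 0.08825705472875897}
0.0187
```

View pics/scene0.png

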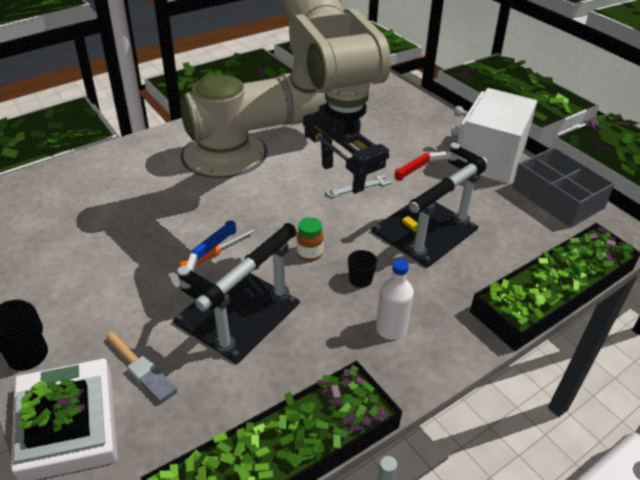

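View pics/side0.png

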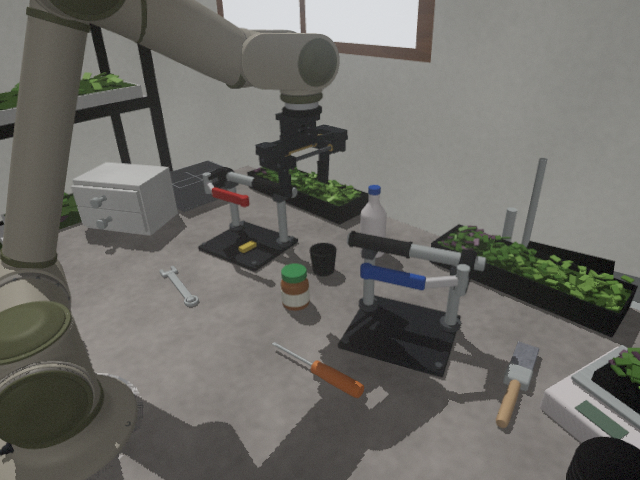

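View pics/wrist0.png

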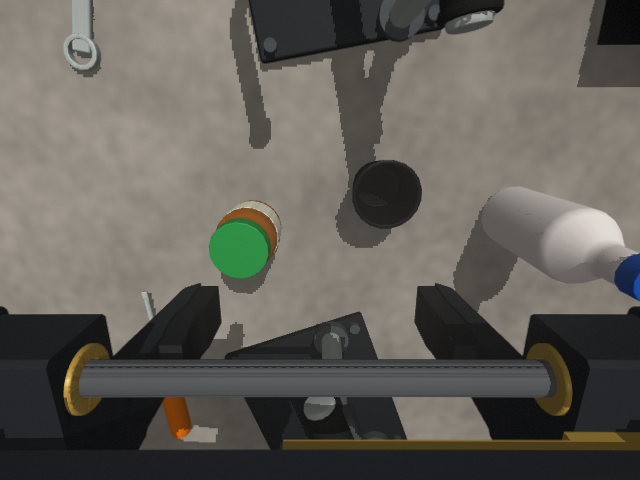

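The red stand is at the robot's left, with the red grip at about scene (412,166) and side (230,196). The blue stand is on the right. The lever is on the robot's side of the bar. Next I measure the grip and the plate.

```bash
cat > h.py <<'E'
import numpy as np, cv2
from station import manip
def cam(n):
    c=manip.capture(n); f=240/np.tan(np.radians(c["vfov"]/2)); c["K"]=np.array([[f,0,c["cx"]],[0,f,c["cy"]],[0,0,1.]]); c["d"]=np.array([c["k1"],0,0,0.]); c["R"]=np.array(c["R"]); c["t"]=np.array(c["t"]); return c
def ray(c,p):
    u=cv2.undistortPoints(np.array([[p]],float),c["K"],c["d"])[0,0]
    d=c["R"].T@np.array([u[0],u[1],1]); return -c["R"].T@c["t"],d/np.linalg.norm(d)
def plane(c,p,z):
    o,d=ray(c,p); return o+d*(z-o[2])/d[2]
def tri(c1,p1,c2,p2):
    o1,d1=ray(c1,p1);o2,d2=ray(c2,p2)
    s=np.linalg.lstsq(np.c_[d1,-d2],o2-o1,rcond=None)[0]
    a=o1+s[0]*d1;b=o2+s[1]*d2; return (a+b)/2,np.linalg.norm(a-b)
def proj(c,X): return cv2.projectPoints(np.array(X,float).reshape(-1,1,3),cv2.Rodrigues(c["R"])[0],c["t"],c["K"],c["d"])[0][:,0]
def redmask(c):
    h=cv2.cvtColor(c["color"],cv2.COLOR_RGB2HSV)
    m=(((h[...,0]<6)|(h[...,0]>174))&(h[...,1]>170)&(h[...,2]>60)).astype(np.uint8)
    n,l,s,ce=cv2.connectedComponentsWithStats(m); i=1+np.argmax(s[1:,4]); return (l==i).astype(np.uint8),ce[i],s[i]
E
python3 - <<'E'
from h import *
S=cam("scene");D=cam("side")
out=[]
for c,n in((S,"scene"),(D,"side")):
    m,ce,s=redmask(c); k,_=cv2.findContours(m,0,1); r=cv2.minAreaRect(k[0]); print(n,ce,s,r,np.round(cv2.boxPoints(r)).tolist())
    out.append(ce)
    x,y=s[0]-30,s[1]-40
    im=c["color"][max(0,y):y+170,x:x+200,::-1]; cv2.imwrite(f"pics/{n}_crop.png",cv2.resize(im,None,fx=4,fy=4,interpolation=2)[:600,:800]); print(x,y)
print(tri(S,out[0],D,out[1]))
E
```

```text
scene [411.50887574 166.24852071] [396 153  33  27 338] ((411.77099609375, 165.64974975585938), (10.558692932128906, 39.917015075683594), 56.82148742675781) [[392.0, 172.0], [426.0, 150.0], [431.0, 159.0], [398.0, 181.0]]
366 113
side [244.22222222 196.33333333] [241 196   7   2   9] ((244.0, 196.5), (1.0, 6.0), 90.0) [[241.0, 196.0], [247.0, 196.0], [247.0, 197.0], [241.0, 197.0]]
211 156
(array([0.53299852, 0.20309162, 0.17131093]), np.float64(0.0174622027805495))
```

```bash
sed -i 's/>170)&(h\[...,2\]>60/>130)\&(h[...,2]>50/; s/<6)|/<8)|/' h.py
python3 - <<'E'
from h import *
S=cam("scene");D=cam("side")
out=[]
for c,n in((S,"scene"),(D,"side")):
    m,ce,s=redmask(c); k,_=cv2.findContours(m,0,1); r=cv2.minAreaRect(k[0]); print(n,ce,s,r,np.round(cv2.boxPoints(r)).tolist())
    out.append(ce)
a,b=tri(S,out[0],D,out[1]);print(a,b)
im=cv2.resize(D["color"][150:290,170:340,::-1],None,fx=4,fy=4,interpolation=2);cv2.imwrite("pics/sc.png",im)
im=cv2.resize(S["color"][120:270,350:510,::-1],None,fx=4,fy=4,interpolation=2);cv2.imwrite("pics/ss.png",im)
E
```

```text
scene [411.4973545  166.11904762] [395 153  35  27 378] ((411.6910400390625, 165.5093536376953), (11.439814567565918, 40.49381637573242), 57.80426788330078) [[392.0, 171.0], [426.0, 150.0], [432.0, 160.0], [398.0, 181.0]]
side [230.24099723 196.26315789] [212 187  37  19 361] ((230.05746459960938, 196.2917022705078), (38.69266891479492, 10.96957015991211), 15.422160148620605) [[210.0, 196.0], [213.0, 186.0], [250.0, 196.0], [247.0, 207.0]]
[0.51409403 0.22551642 0.16294019] 0.0011091911310835405
```

View pics/sc.png

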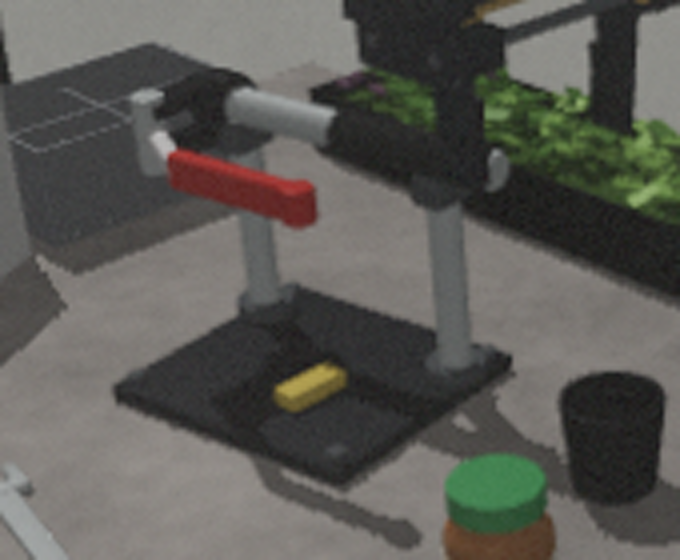

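View pics/ss.png

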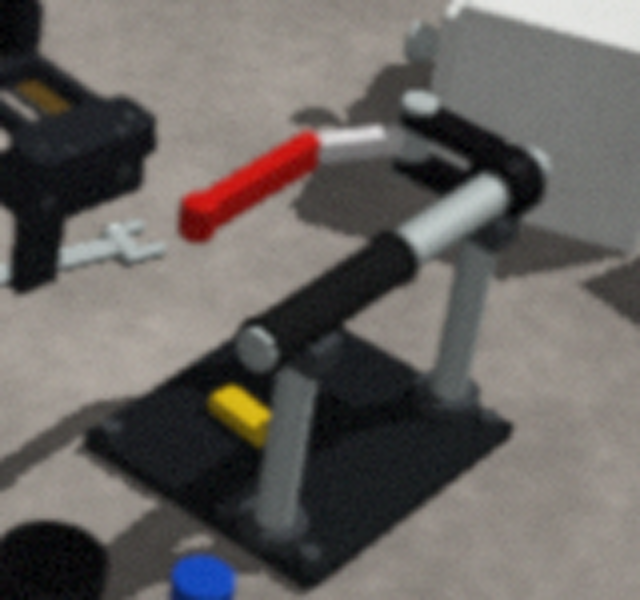

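```bash
python3 - <<'E'
from h import *
S=cam("scene");D=cam("side")
print("plate")
for p in [(199.5,247.5),(244,221),(297.5,239.5),(256,269.5)]: print("side",plane(D,p,.012))
for p in [(372,229),(477.5,227.5),(427.5,265)]: print("scene",plane(S,p,.012))
# red ends centerline at z=.165
for c in(S,D):
    m,ce,s=redmask(c); ys,xs=np.nonzero(m); P=np.array([plane(c,(x,y),.165)[:2] for x,y in zip(xs,ys)])
    u,w,v=np.linalg.svd(P-P.mean(0),full_matrices=False); t=(P-P.mean(0))@v[0]; print(P.mean(0),v[0],np.degrees(np.arctan2(v[0][1],v[0][0])),t.min(),t.max())
# endpoints triang: far tip and near tip
print(tri(S,(350+197/4,120+217/4),D,(170+298/4,150+203/4)), tri(S,(350+314/4,120+148/4),D,(170+172/4,150+168/4)))
# bar end disc (-y end)
print("bar-end",tri(S,(350+258/4,120+345/4),D,(170+497/4,150+170/4)))
E
```

```text
plate
side [0.45764989 0.31392087 0.012     ]
side [0.62864449 0.34900104 0.012     ]
side [0.65682944 0.15467714 0.012     ]
side [0.4908413 0.1215685 0.012    ]
scene [0.5051926  0.13231206 0.012     ]
scene [0.64033681 0.35013064 0.012     ]
scene [0.67081061 0.15979243 0.012     ]
[0.51669084 0.22295306] [ 0.21756076 -0.97604678] -77.43419500916299 -0.06972088091205794 0.06383434590136922
[0.51191944 0.22346744] [ 0.04632135 -0.99892659] -87.34503188681717 -0.07724821573919054 0.07060252873075762
(array([0.52276067, 0.18172619, 0.16168329]), np.float64(0.0003180856644536215)) (array([0.50508949, 0.28609656, 0.16043307]), np.float64(0.0003129265886219254))
bar-end (array([0.63194433, 0.12991026, 0.16322297]), np.float64(0.0033353335387938375))
```

Two independent chains, the colour centroids and the bar end plus the given offsets, put the pad at about (0.514, 0.227, 0.163). The stand yaw is about +10°. The plate corners differ by about 12 mm along the bar, so I'll look again from closer. I close the fingers and go in front of the grip at height.

```bash
python3 -m inch '[[[10,-4,0],-1],[[30,-12,0],-2],[[55,-22,0],-3],[[80,-32,0],-4],[[105,-42,0],-5],[[130,-52,0],-6],[[155,-62,0],-7],[[180,-75,0],-8],[[200,-85,0],-9],[[212,-92,0],-10],[[219,-95,0],-10],[[219,-95,0],-10],[[219,-95,0],-10]]' 1 20
python3 - <<'E'
from h import *
for n in("wrist","scene","side"): c=cam(n);cv2.imwrite(f"pics/{n}1.png",c["color"][:,:,::-1])
s=manip.sense();print(s["time"],s["ee_pos"],s["tool_rot"],s["width"],s["force"])
E
```

```text
time: 1.53
ee_pos: [0.455, 0.219, 0.2387]
tool_rot: [[-0.174, 0.985, 0.0], [0.985, 0.174, -0.0], [-0.0, 0.0, -1.0]]
force: [-0.8, 0.1, -0.5]
width: 0.0037
1.6833 [0.45538019 0.21834525 0.23864759] [[-1.72432539e-01  9.85021320e-01 -1.34224306e-04]
 [ 9.85021328e-01  1.72432531e-01 -6.76856070e-05]
 [-4.35271291e-05 -1.43885005e-04 -9.99999989e-01]] 0.0003298909076839733 [-0.08567446  0.7072802   0.7418215 ]
```

View pics/wrist1.png

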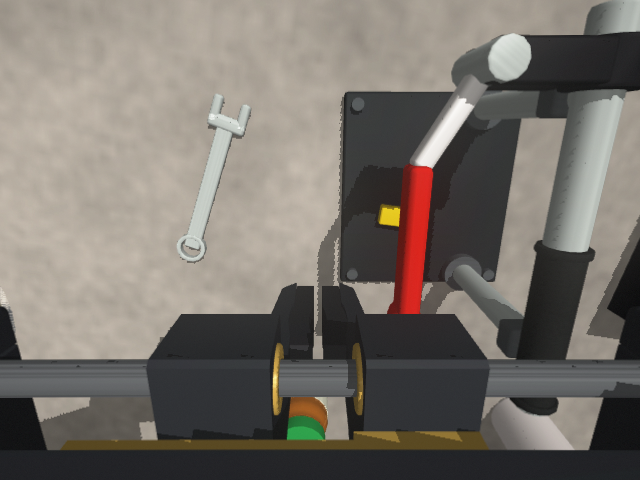

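View pics/scene1.png

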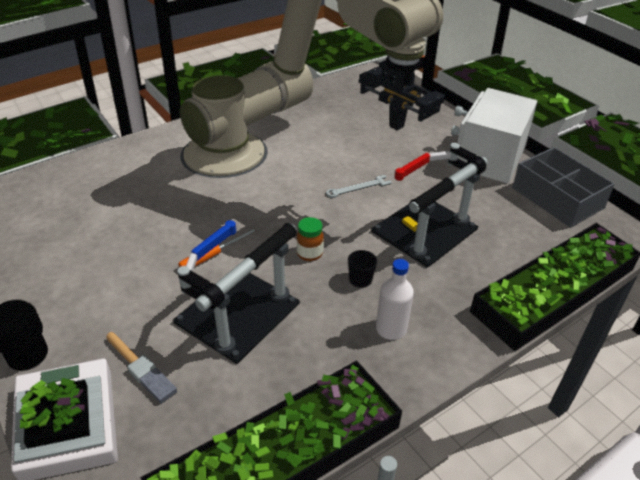

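```bash
python3 - <<'E'
from h import *
W=cam("wrist")
for n,p,z in [("pl++",(520,94),.012),("pl-+",(345,93),.012),("pl--",(342,282),.012),("pl+-",(494,282),.012),("padL+",(405,167),.177),("padR+",(433,167),.177),("padLlow",(397,290),.177),("padRlow",(424,290),.177),("piv",(508,58),.18),("piv",(508,58),.19)]: print(n,plane(W,p,z).round(4))
S=cam("scene");m,ce,_=redmask(S);m,_,_=redmask(W)
ys,xs=np.nonzero(m)
for y in (180,210,240,270): 
    r=xs[ys==y]; print(y,r.min(),r.max(),plane(W,(r.min()-.5,y),.177).round(4),plane(W,(r.max()+.5,y),.177).round(4))
D=cam("side");cv2.imwrite("pics/s1.png",cv2.resize(D["color"][80:290,100:360,::-1],None,fx=2.8,fy=2.8))
E
```

```text
pl++ [0.6294 0.3561 0.012 ]
pl-+ [0.4631 0.3282 0.012 ]
pl-- [0.4983 0.133  0.012 ]
pl+- [0.667  0.1624 0.012 ]
padL+ [0.495  0.2805 0.177 ]
padR+ [0.5107 0.2833 0.177 ]
padLlow [0.5087 0.2048 0.177 ]
padRlow [0.5255 0.2078 0.177 ]
piv [0.533  0.3437 0.18  ]
piv [0.5286 0.3413 0.19  ]
180 402 431 [0.4948 0.273  0.177 ] [0.5118 0.276  0.177 ]
210 400 429 [0.4979 0.2556 0.177 ] [0.5154 0.2586 0.177 ]
240 397 426 [0.5005 0.2372 0.177 ] [0.5184 0.2403 0.177 ]
270 395 423 [0.5039 0.2179 0.177 ] [0.5217 0.221  0.177 ]
```

View pics/s1.png

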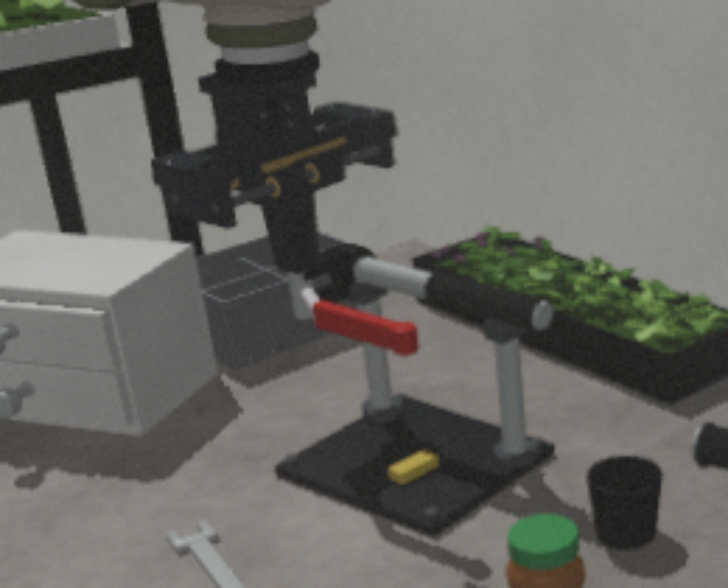

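The side view shows the closed gripper in front of and above the red grip, with nothing below it. The wrist view gives a yaw of 9.8° and the pad centre near (0.513, 0.226). The gap from finger back to grip is about 34 mm. I descend in front of the grip.

```bash
python3 -m inch '[[[-2,0,8],0],[[-2,0,22],0],[[-2,0,38],0],[[-2,0,54],0],[[-2,0,70],0],[[-2,0,82],0],[[-2,0,87],0],[[-2,0,88],0],[[-2,0,88],0],[[-2,0,88],0]]'
python3 - <<'E'
from h import *
for n in("wrist","scene","side"): c=cam(n);cv2.imwrite(f"pics/{n}2.png",c["color"][:,:,::-1])
cv2.imwrite("pics/s2.png",cv2.resize(c["color"][80:290,100:360,::-1],None,fx=2.8,fy=2.8))
c=cam("scene");cv2.imwrite("pics/t2.png",cv2.resize(c["color"][60:260,320:520,::-1],None,fx=3,fy=3))
s=manip.sense();print(s["time"],s["ee_pos"],s["force"])
E
```

```text
time: 2.67
ee_pos: [0.456, 0.2165, 0.1512]
tool_rot: [[-0.172, 0.985, 0.001], [0.985, 0.172, 0.0], [0.0, 0.001, -1.0]]
force: [-0.1, -0.2, 0.8]
width: 0.0005
2.8667 [0.45577619 0.21655236 0.15114744] [-0.04781081 -0.52616323 -0.02969477]
```

View pics/wrist2.png

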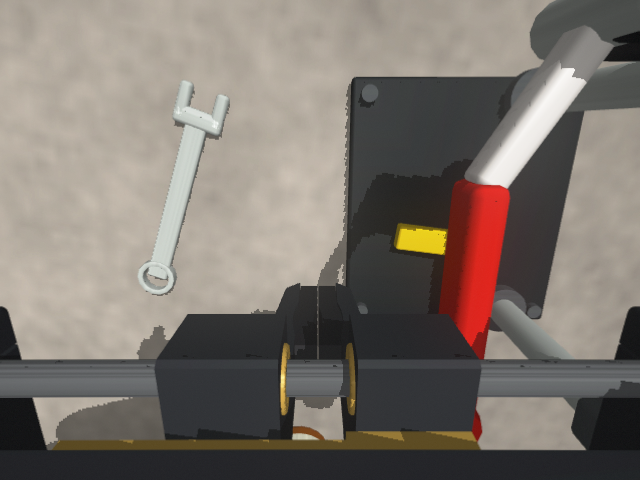

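View pics/s2.png

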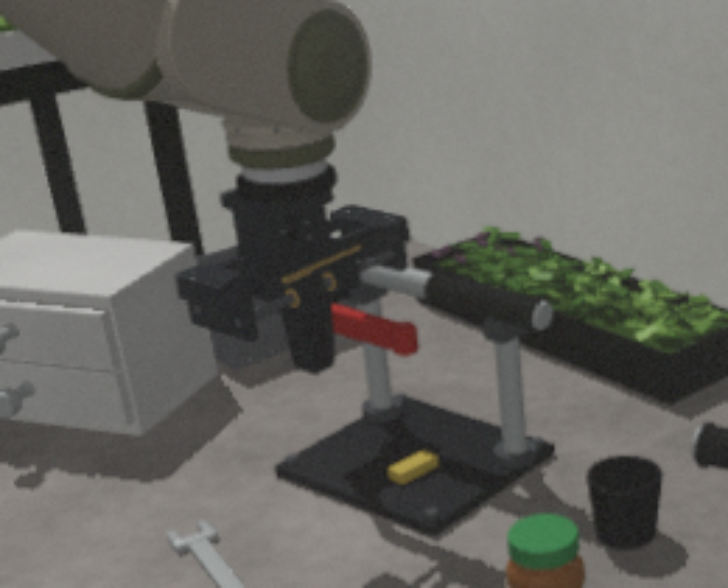

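View pics/t2.png

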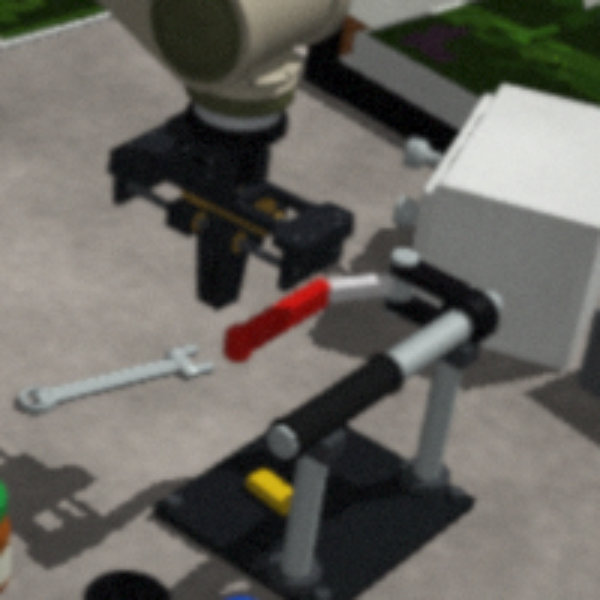

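The finger back faces the grip at about side crop (330,330), and the gripper body clears the bar. I advance to just short of contact.

```bash
python3 -m inch '[[[0,5,0],0],[[0,12,0],0],[[0,20,0],0],[[0,25,0],0],[[0,28,0],0],[[0,28,0],0],[[0,28,0],0]]'
python3 -m inch '[[[0,2,0],0],[[0,2,0],0],[[0,2,0],0]]'
python3 -m inch '[[[0,2,0],0],[[0,2,0],0],[[0,2,0],0]]'
```

```text
time: 3.45
ee_pos: [0.4834, 0.2214, 0.151]
tool_rot: [[-0.173, 0.985, 0.0], [0.985, 0.173, 0.0], [0.0, 0.0, -1.0]]
force: [-0.2, -0.5, -0.3]
width: 0.0006
time: 3.7
ee_pos: [0.4853, 0.2217, 0.151]
tool_rot: [[-0.173, 0.985, 0.0], [0.985, 0.173, 0.0], [0.0, 0.0, -1.0]]
force: [-0.2, -0.2, -0.2]
width: 0.0004
time: 3.95
ee_pos: [0.4873, 0.2221, 0.151]
tool_rot: [[-0.173, 0.985, 0.0], [0.985, 0.173, 0.0], [0.0, 0.0, -1.0]]
force: [0.5, 0.7, 0.5]
width: 0.0003
```

```bash
python3 -m inch '[[[0,2,0],0],[[0,2,0],0],[[0,2,0],0]]' | sed -n '2p;6p;4p'
python3 -m inch '[[[0,2,0],0],[[0,2,0],0],[[0,2,0],0]]'| sed -n '2p;6p;4p'
python3 - <<'E'
from h import *
for n in("wrist","scene"): c=cam(n);cv2.imwrite(f"pics/{n}3.png",c["color"][:,:,::-1])
cv2.imwrite("pics/t3.png",cv2.resize(c["color"][60:260,320:520,::-1],None,fx=3,fy=3))
s=manip.sense();print(s["time"],s["ee_pos"],s["force"])
E
```

```text
ee_pos: [0.4894, 0.2224, 0.151]
force: [0.4, 0.6, -0.1]
ee_pos: [0.4914, 0.2228, 0.151]
force: [0.4, 0.4, -0.7]
4.55 [0.49132766 0.22276418 0.15096328] [ 0.51746979  1.05729672 -0.18211235]
```

View pics/t3.png

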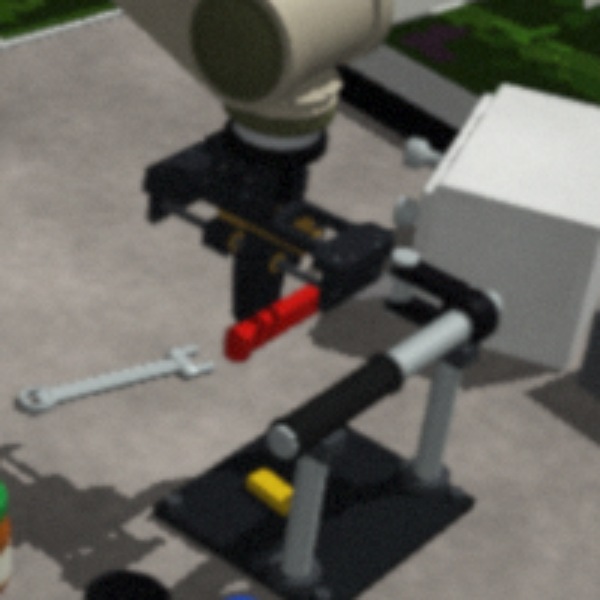

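View pics/wrist3.png

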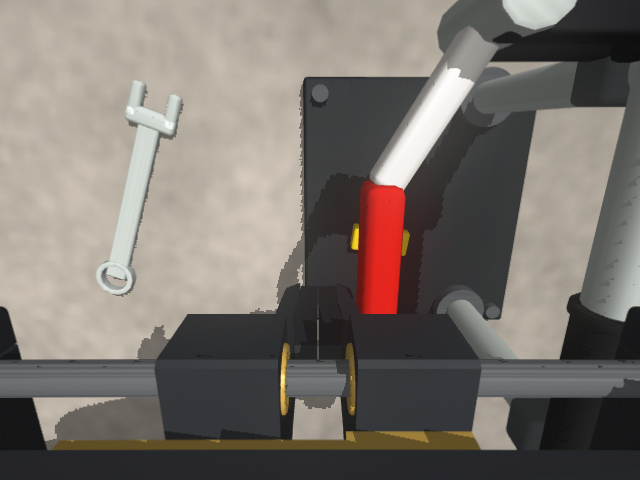

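The finger back (wrist x≈355) is about 3 mm short of the grip's outer face (x≈360) and centred along it. I continue until contact.

```bash
for i in 1; do python3 -m inch '[[[0,2,0],0],[[0,2,0],0],[[0,2,0],0]]' | sed -n '2p;6p;4p'; done
python3 -m inch '[[[0,2,0],0],[[0,2,0],0],[[0,2,0],0]]'| sed -n '2p;6p;4p'
python3 -m inch '[[[0,2,0],0],[[0,2,0],0],[[0,2,0],0]]'
```

```text
ee_pos: [0.4929, 0.2229, 0.1509]
force: [-4.2, -2.5, 1.6]
ee_pos: [0.4944, 0.2228, 0.1508]
force: [-3.5, -3.5, 2.6]
time: 5.3
ee_pos: [0.4959, 0.2227, 0.1508]
tool_rot: [[-0.172, 0.985, -0.003], [0.985, 0.172, -0.002], [-0.002, -0.004, -1.0]]
force: [-4.7, -4.6, 2.2]
width: 0.0002
```

Contact came at TCP x≈0.492 with the expected ~4 N. I press along the lever's arc, turning with it, to about 0.32 rad first.

```bash
python3 -m inch '[[[-2.5,2.5,0],-3],[[-4,5,0],-5],[[-5,8,0],-6],[[-5,10,0],-7],[[-6,12.5,0],-8],[[-7,15,0],-9],[[-7.7,17.5,0],-10.3],[[-8.3,20,0],-11.5],[[-9,22.5,0],-12.6],[[-9.5,25,0],-13.7],[[-10,27.5,0],-15],[[-10.6,30,0],-16],[[-10.6,30,0],-16],[[-10.6,30,0],-16]]'
python3 - <<'E'
from h import *
for n in("wrist","scene"): c=cam(n);cv2.imwrite(f"pics/{n}4.png",c["color"][:,:,::-1])
cv2.imwrite("pics/t4.png",cv2.resize(c["color"][60:260,320:520,::-1],None,fx=3,fy=3))
s=manip.sense();print(s["time"],s["ee_pos"],s["force"])
E
```

```text
time: 6.47
ee_pos: [0.5268, 0.2173, 0.1507]
tool_rot: [[-0.437, 0.899, -0.005], [0.899, 0.437, -0.003], [-0.001, -0.006, -1.0]]
force: [-7.3, -2.3, 4.9]
width: 0.0004
6.5667 [0.52669906 0.21729981 0.15068792] [-7.38893772 -1.50051698  4.20243174]
```

View pics/t4.png

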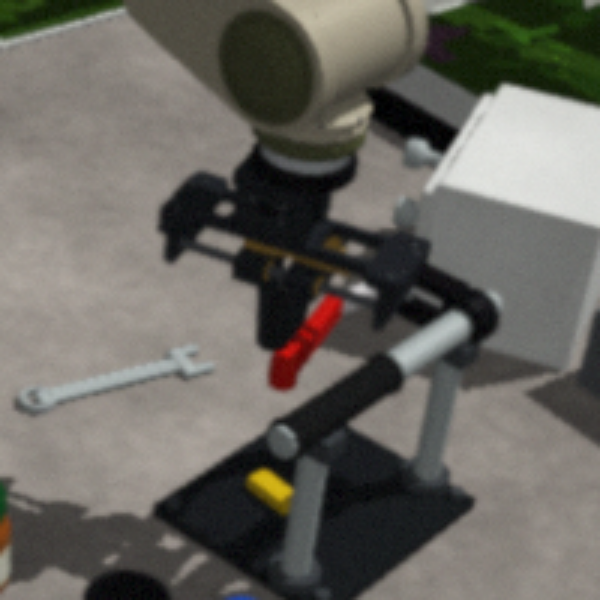

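View pics/wrist4.png

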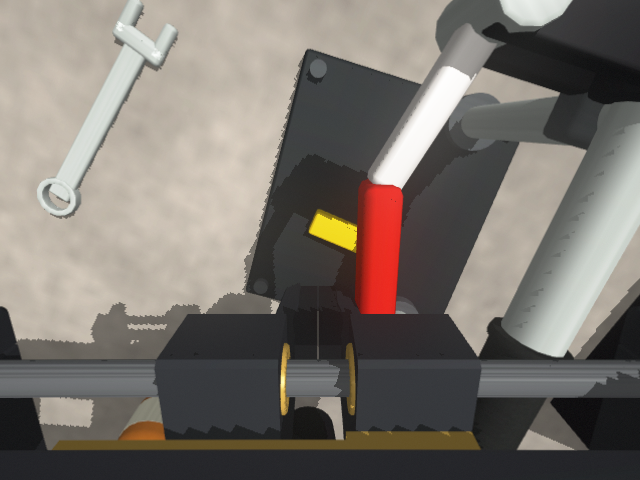

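```bash
python3 - <<'E'
from h import *
c=cam("side");cv2.imwrite("pics/s4.png",cv2.resize(c["color"][120:250,150:310,::-1],None,fx=5,fy=5,interpolation=2)[:600,:800])
E
```

```text
(no output)
```

View pics/s4.png

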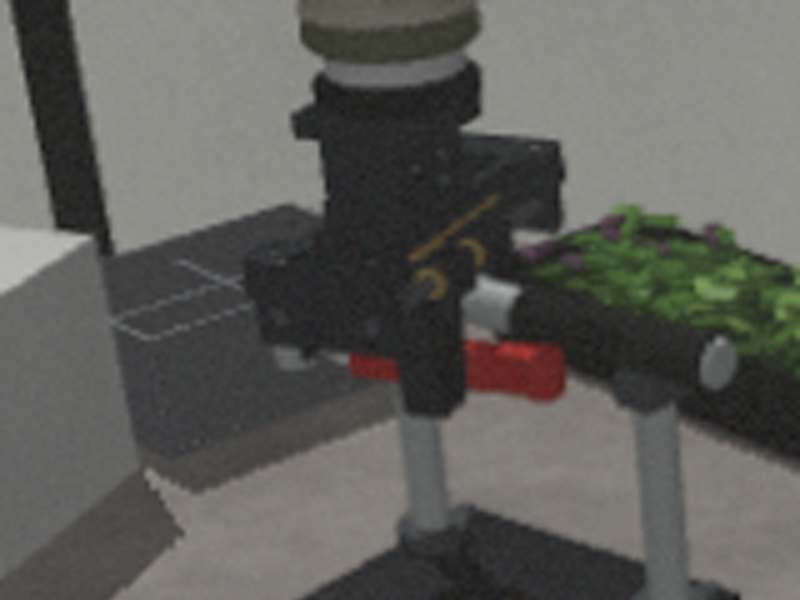

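The body is clear of the bar. I ease on towards the stop in small steps.

```bash
python3 -m inch '[[[-1,2,0],-1],[[-2,4,0],-2],[[-3,6,0],-2.9],[[-3,6,0],-2.9],[[-3,6,0],-2.9]]'
python3 -m inch '[[[-0.5,1,0],-0.5],[[-1,2,0],-1],[[-1,2,0],-1]]'
```

```text
time: 7.03
ee_pos: [0.5327, 0.2173, 0.1507]
tool_rot: [[-0.482, 0.876, -0.007], [0.876, 0.482, -0.003], [0.0, -0.008, -1.0]]
force: [-6.9, -0.3, 3.9]
width: 0.0004
time: 7.28
ee_pos: [0.5344, 0.2173, 0.1507]
tool_rot: [[-0.498, 0.867, -0.009], [0.867, 0.498, -0.004], [0.001, -0.009, -1.0]]
force: [-8.0, -2.1, 4.8]
width: 0.0005
```

```bash
python3 -m inch '[[[-0.5,1,0],-0.4],[[-0.5,2,0],-0.6],[[-0.5,2,0],-0.6]]'|sed -n '1,2p;6p;4p'
python3 -m inch '[[[-0.3,1,0],-0.2],[[-0.3,1,0],-0.2],[[-0.3,1,0],-0.2]]'|sed -n '1,2p;6p;4p'
```

```text
time: 7.53
ee_pos: [0.5358, 0.2175, 0.1507]
force: [-7.4, -3.5, 4.8]
time: 7.78
ee_pos: [0.5361, 0.2174, 0.1508]
force: [-8.0, -2.2, 3.7]
```

```bash
python3 -m inch '[[[-0.3,1,0],-0.2],[[-0.4,2,0],-0.2],[[-0.4,2,0],-0.2],[[-0.4,2,0],-0.2]]'|sed -n '1,2p;6p;4p'
python3 - <<'E'
from h import *
f=[]
for i in range(3):
    c=cam("scene"); f.append(manip.sense()["force"])
s=manip.sense();R=s["tool_rot"];print(np.mean(f,0),R.T@np.mean(f,0),s["ee_pos"],np.degrees(np.arctan2(R[1,1],R[0,1])),s["joint_efforts"])
cv2.imwrite("pics/t5.png",cv2.resize(c["color"][60:260,320:520,::-1],None,fx=3,fy=3))
E
```

```text
time: 8.12
ee_pos: [0.5363, 0.2174, 0.1508]
force: [-12.6, -5.1, 7.5]
[-12.99960301  -5.35342344   6.69209496] [  2.07826031 -14.02722324  -6.43045864] [0.53632974 0.2174379  0.15082857] 30.838492451785832 [ 7.96023896e-02 -4.38564312e+01 -2.39928925e+01  6.78040646e-01
 -2.92392835e+00  1.14752830e-02]
```

View pics/t5.png

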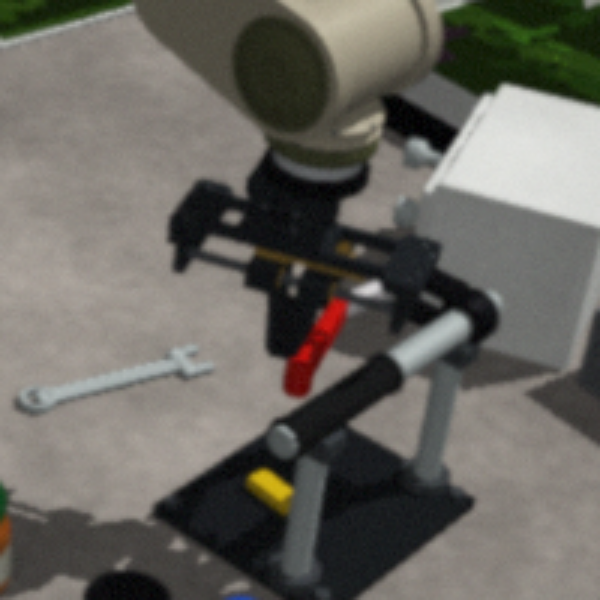

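The force rose from 8 to 14 N with no further travel (TCP 0.5363, 0.2174, yaw 30.8°), so this is the stop. I now let the lever all the way out, with clearance.

```bash
python3 -m inch '[[[1,-2,0],1],[[3,-5,0],2],[[5,-8,0],3.5],[[7,-11,0],5],[[9,-14,0],6.5],[[11,-17,0],8],[[13,-20,0],9.5],[[15,-23,0],11],[[17,-26,0],12.5],[[19,-29,0],14],[[21.5,-32.5,0],15.5],[[24,-36,0],17],[[26.5,-40,0],18.5],[[29,-44,0],20],[[32,-49,0],20.8],[[32,-49,0],20.8],[[32,-49,0],20.8],[[32,-49,0],20.8],[[32,-49,0],20.8]]'
python3 - <<'E'
from h import *
for n in("wrist","scene"): c=cam(n);cv2.imwrite(f"pics/{n}6.png",c["color"][:,:,::-1]); m,ce,s=redmask(c); print(n,ce,s)
cv2.imwrite("pics/t6.png",cv2.resize(c["color"][60:260,320:520,::-1],None,fx=3,fy=3))
s=manip.sense();print(s["time"],s["ee_pos"],s["force"])
E
```

```text
time: 9.85
ee_pos: [0.4783, 0.2198, 0.1518]
tool_rot: [[-0.175, 0.985, -0.016], [0.985, 0.174, -0.008], [-0.005, -0.017, -1.0]]
force: [-0.9, 0.4, -0.1]
width: 0.0004
wrist [414.20371557 247.17568866] [ 386  178   58  136 6244]
scene [409.20183486 167.49235474] [395 156  34  24 327]
9.95 [0.47808071 0.21977919 0.15172688] [0.09660874 0.02175617 0.06605463]
```

View pics/t6.png

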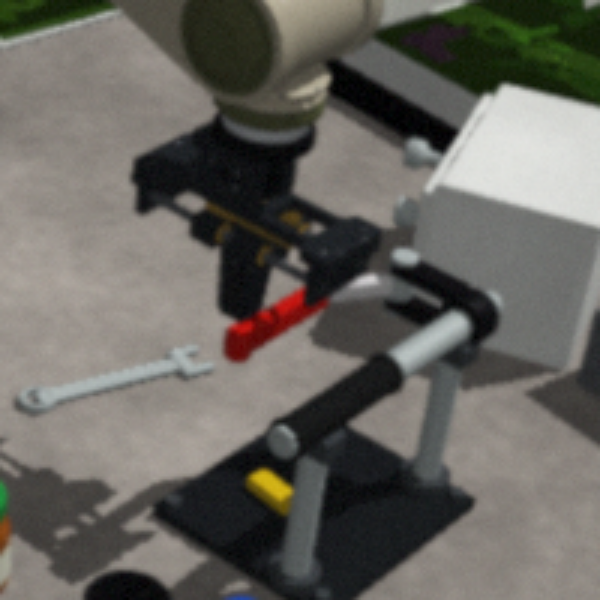

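View pics/wrist6.png

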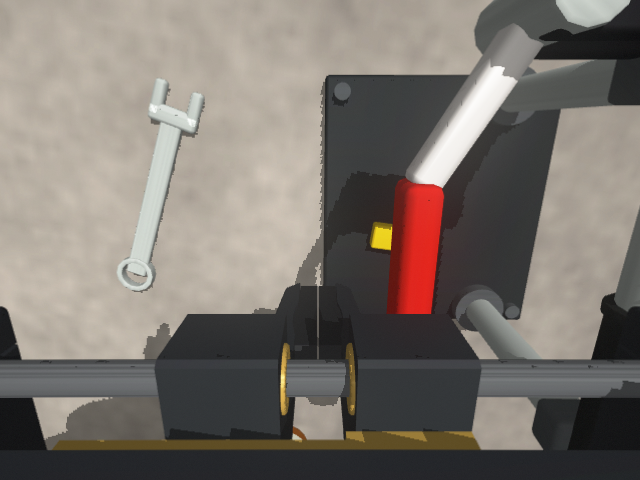

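The grip is back at its rest position (its tip at crop (237,340), as before) and the finger is about 13 mm clear with zero force. Now the second press.

```bash
python3 -m inch '[[[0,4,0],0],[[0,8,0],0],[[0,11,0],0],[[0,13.5,0],0],[[-1.5,16,0],-1.5],[[-2.5,19,0],-3],[[-4,22,0],-4.3],[[-5,25,0],-5.7],[[-6,28,0],-7.2],[[-7,31,0],-8.6],[[-8,34,0],-10],[[-9,37.5,0],-11.7],[[-10,41,0],-13.4],[[-10.7,44.5,0],-15],[[-11.2,48,0],-16.6],[[-11.6,50.5,0],-17.8],[[-11.6,50.5,0],-17.8],[[-11.6,50.5,0],-17.8]]'
python3 -m inch '[[[-1,2,0],-1],[[-1.5,4,0],-1.8],[[-1.5,4,0],-1.8],[[-1.5,4,0],-1.8]]'
```

```text
time: 11.45
ee_pos: [0.5292, 0.2168, 0.1513]
tool_rot: [[-0.467, 0.884, -0.019], [0.884, 0.467, -0.009], [0.001, -0.021, -1.0]]
force: [-7.3, -3.1, 6.5]
width: 0.0007
time: 11.78
ee_pos: [0.5326, 0.2168, 0.1513]
tool_rot: [[-0.495, 0.869, -0.021], [0.869, 0.495, -0.01], [0.001, -0.024, -1.0]]
force: [-7.4, -4.6, 6.3]
width: 0.0007
```

```bash
python3 -m inch '[[[-0.5,1.5,0],-0.5],[[-1,3,0],-1],[[-1,3,0],-1],[[-1,3,0],-1]]'|sed -n '1,2p;6p;4p'
python3 -m inch '[[[-0.3,1,0],-0.2],[[-0.5,2,0],-0.2],[[-0.5,2,0],-0.2],[[-0.5,2,0],-0.2]]'|sed -n '1,2p;6p;4p'
```

```text
time: 12.12
ee_pos: [0.5348, 0.2169, 0.1514]
force: [-6.4, -4.2, 5.7]
time: 12.45
ee_pos: [0.5357, 0.217, 0.1515]
force: [-8.3, -2.9, 5.4]
```

```bash
python3 -m inch '[[[-0.3,1,0],-0.1],[[-0.4,2,0],-0.1],[[-0.4,2,0],-0.1],[[-0.4,2,0],-0.1],[[-0.4,2,0],-0.1]]'|sed -n '1,2p;6p;4p'
python3 - <<'E'
from h import *
f=[]
for i in range(4):
    c=cam("scene"); f.append(manip.sense()["force"])
s=manip.sense();R=s["tool_rot"];print(s["time"],np.mean(f,0),R.T@np.mean(f,0),s["ee_pos"],np.degrees(np.arctan2(R[1,1],R[0,1])))
E
```

```text
time: 12.87
ee_pos: [0.5361, 0.217, 0.1515]
force: [-8.8, -3.2, 6.3]
13.0667 [-10.02380923  -4.96642744   5.78845585] [  0.91645913 -11.34389141  -5.39672163] [0.53611508 0.21700129 0.15150325] 30.966617701556135
```

```bash
python3 -m inch '[[[-0.2,1,0],0],[[-0.3,2.4,0],0],[[-0.3,2.4,0],0],[[-0.3,2.4,0],0],[[-0.3,2.4,0],0]]'|sed -n '1,2p;6p;4p'
python3 - <<'E'
from h import *
f=[]
for i in range(6):
    c=cam("scene"); f.append(manip.sense()["force"])
s=manip.sense();R=s["tool_rot"];print(s["time"],np.mean(f,0),R.T@np.mean(f,0),s["ee_pos"],np.degrees(np.arctan2(R[1,1],R[0,1])),s["joint_velocities"].round(2))
cv2.imwrite("pics/t7.png",cv2.resize(c["color"][60:260,320:520,::-1],None,fx=3,fy=3))
c=cam("scene");cv2.imwrite("pics/scene7.png",c["color"][:,:,::-1])
w=cam("wrist");cv2.imwrite("pics/w7.png",w["color"][:,:,::-1])
E
```

```text
time: 13.48
ee_pos: [0.5361, 0.217, 0.1516]
force: [-14.1, -6.7, 7.6]
13.7833 [-13.55613801  -7.04095198   8.65044074] [  0.97194015 -15.58978764  -8.01173273] [0.53606716 0.21697846 0.15156427] 30.97348692565555 [-0.08  0.05 -0.01 -0.04  0.03 -0.05]
```

View pics/t7.png

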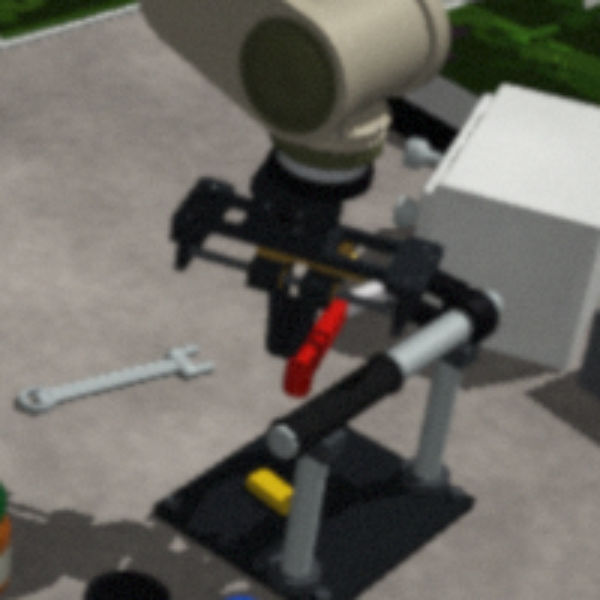

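View pics/w7.png

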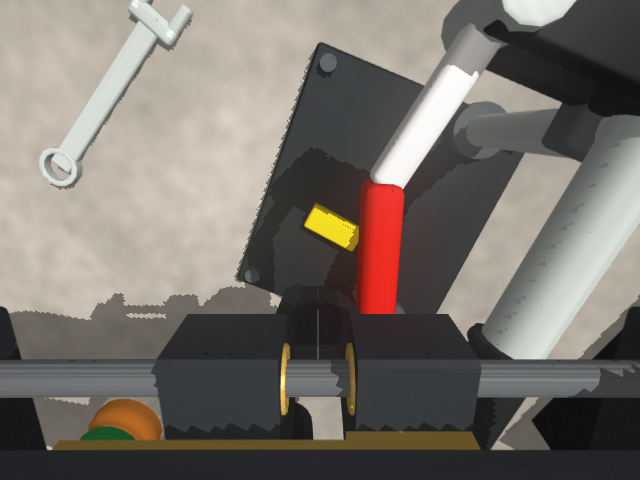

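View pics/scene7.png

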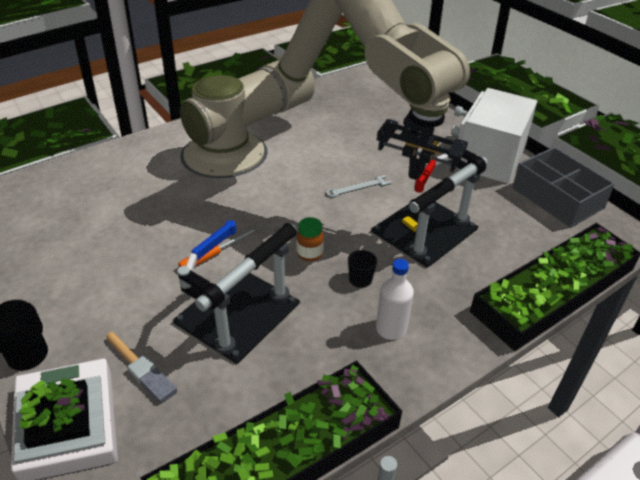

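The lever is at its stop again, with the finger back flat on the grip and the bar clear. The press is a steady ~15 N without movement, and the other objects are where they were. Handing in.

```bash
python3 -c "
from station import manip
print(manip.sign_off())"
```

```text
the job is handed in; nothing more can be done
None
```

I pressed the red brake lever to its stop, let it come right back out, pressed it in to its stop again, and handed the job in while holding it there. I used the backs of the closed fingers from outside and turned the tool with the lever. The robot clock read about 14 s at the last check, against the 48 s limit.

- **First press:** force stayed near 8 N, then rose to 14 N with no further travel, after about 20.6° of turn. That matches the given stop of 0.36 rad.
- **Release:** the grip was back at its starting place in the pictures. The finger was about 13 mm clear of it, with zero force.
- **Second press:** the TCP ended within 0.5 mm of the first stop, at rest, with about 15.6 N of press. This is more than the roughly 8 N needed to hold it there.
- **Surroundings:** in the last picture the bar is clear of the grip and the fingers, and the blue lever and loose items look unmoved. I checked this by eye only.

**Disagreements:**
- My first plate-corner measurement disagreed by about 12 mm along the bar; the close wrist view settled it to a few millimetres.
- There was also an upward friction force of up to about 8 N on the fingers, and the tool tilted about 1–1.5° under load.

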